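# Close the leaf of the loaded drill jig

## Task

Two drill jigs stand open on the bench. On the one that has a part in its nest, swing the hinged leaf up by its bar, over past upright, and lower it gently until it lies fully home on its rest, then let go. Leave the leaf of the empty jig open.

Things in the scene. Friction and masses are not known exactly. Their poses are not given: they have to be found in the camera images.
- jig: Drill jig with a part in its nest, fixed to the bench: green base 180 x 150 x 14 mm, two cheeks (tops at 80 mm: the leaf's rest), between them a steel part with a round boss (top 62 mm). Origin on the bench under the nest's middle; x points level to the hinge side, y along the hinge, z up. Hinge axis along y at x 55, z 85 mm. A like jig, nest empty, stands at the bench's other side.
- leaf (a joint): Angle (rad) of the loaded jig's leaf, an aluminium plate 100 x 120 x 10 mm, 0.35 to 0.6 kg: 0 = level, home on its rest; pi/2 = upright; 2.0 = as found, leaning on its back stop. Little friction: past upright it falls shut unless held, so guide it all the way and let go within 5 mm of home. Gently: under 3 rad/s in the last 0.25 rad.
- leaf_bar (a point): Middle of the round steel bar at the leaf's free edge: 14 mm thick, 90 mm free between two arms, parallel to the hinge (jig's y), 160 mm from it, 53 mm gap to the plate. At leaf angle a it is at x = 55 - 160 cos a, z = 85 + 160 sin a mm in the jig's frame. Pinch it across from straight above; it turns between the fingers as the leaf swings. Axes turn with the leaf; at 0 as the jig's.
- spare_leaf (a joint): Angle (rad) of the empty jig's leaf, same size and meaning; found near 2.0 with its bar about 230 mm above the bench, to be left there.

How it is judged:
By the outcome, as a careful person would: the job done as asked, in the order asked, and still so for the second after the job is handed in, with the robot touching nothing.
It also fails if it takes over 35 s, if anything falls off the work surface, if the arm or the gripper's body presses on something with over 40 N, if the wrist force passes 120 N, or if a joint passes its speed limit or range.

## Robot

A 7-joint arm with a two-finger parallel gripper is mounted at the origin on the work surface. World frame = base frame: x ahead of the robot, y to its left, z up, the work surface at z = 0. Lengths are in m, angles in rad, forces in N, time in s.
With the tool pointing down it reaches from about 0.4 to 0.875 m from the base axis. Payload 6.5 kg.
Tool frame: the origin (TCP) lies at the very end of the fingers, on their centre line; the grasp point (between the pads) lies 19 mm behind it; z points along the fingers, y is the line along which they close (so a half turn about z gives the same grasp; the last joint's range is limited). The gripper opens to 85 mm and grips with 20 to 120 N. Pads are 22 mm wide; open, the fingers measure 114 mm over their backs; the gripper's body (76 mm by 85 mm) begins 54 mm behind the grasp point. The pads swing forward as they close: fully open they stand 13 mm farther back than shut.
Start: joints at [1.157, 0.536, -0.004, 1.538, 0.003, 1.067, -0.071], TCP at [0.222, -0.611, 0.231] pointing down, gripper open.
Joint ranges: [-2.7, 2.7], [-0.37, 2.16], [-1.27, 1.26], [0.24, 2.4], [-1.31, 4.45], [0.19, 1.91], [-2.76, 2.76]. Speed limits (rad/s): [2.39, 2.39, 3.14, 3.14, 3.14, 3.14, 3.14].

## Interface

Orientations are given as a rotation vector (axis times angle).
In Python, from workcell import manip gives the robot as it stands. The module is installed in compiled form; this text tells all that it offers.
- The arm moves only by the tool step_arm, never from a script. Its argument "steps" is a list of rows, each a list of 4 numbers: the shift along the world's x, y, z in mm, then the turn about the world's z in degrees. A call has 1 to 5 rows; each row shifts and turns the commanded pose from where the row before left it; what a row does not reach is not made up. A row lasts 1/12 s, in which the tool goes at most 41.7 mm and 7.16 degrees, less where a joint would pass 70% of its speed; a pose out of reach is approached as far as the arm can. A call is refused whole if a number of a shift passes 41.7 or a number of a turn 7.16, either way. A call with a gripper value outside its range is refused whole. "fingers" is the finger opening in mm, from 0 to 85.4, set as the call begins (left out, the last holds). The fingers move at their own pace and stop on an object; "force" is the grip in N (left out, the last holds). Time passes only in rows, so rows that do not move let the fingers close. It gives the time, the measured TCP pose, the force, the opening and the grip force at its end, in the units of the state.
- manip.state(): the state, without advancing time (a new reading comes with each control period).
- manip.camera(name): name is "scene" or "top" or "wrist"; returns a dict with "frame" (480x640x3 uint8, blue, green, red), "mtx" (3x3 intrinsics, pixels), "origin" and "rotation" of the camera in the world; the wrist camera has in their place "hand_eye" (4x4, takes a point from camera to tool coordinates, whose origin is the TCP and whose axes are the flange's). Camera axes: x right, y down, z forward; pixel columns grow to the right and rows downward; lengths in m; the calibration is good to about 2 mm. A picture is of the moment at which its call begins: read the wrist's pose just before it. There is no depth.
- manip.close_job(): hands the job in; it is judged then, once.
The state is a dict: "t": time; "qpos": joint angles; "qd": joint speeds; "joint_efforts": joint torques, N m; "tool_pos": TCP position; "ee_rot": TCP orientation; "ft_force": force on the tool from outside, world axes, zero at the start; "wrist_torque": the same for the moment, N m; "gripper_width": finger opening in m; "grasp_force": force on a finger pad.
Only numpy, scipy, OpenCV 4.12 (cv2) and the standard library are available. Lean on these libraries where they do the work, as an engineer would, in place of code of your own. Each camera call takes 0.05 s, during which the arm holds its last target. There are 200 camera calls.

## Working session

There is one attempt and no reset: what is moved stays moved. The work goes in short steps, Python scripts to look and compute and a tool call to move; the robot and the scene stay as the last step left them, time stands still between calls to the robot, and variables do not carry over. Pictures are saved under pics/ and viewed, at most 10 in all, crops included, and the job is handed in when it is done.

Besides the shell and the picture viewer there is one more tool, called after "Call:" as name([rows], argument=value, ...), one row to a line, values as JSON. step_arm: Moves the arm, as the interface text tells. Its arguments: {"type":"object","properties":{"steps":{"type":"array"},"fingers":{"type":"number"},"force":{"type":"number"}},"required":["steps"]}

```bash
mkdir -p pics; python3 - <<'E'
from workcell import manip
import cv2,numpy as np,pickle
s=manip.state();print(s['t'],s['tool_pos'],s['ee_rot'],s['gripper_width'])
d={}
for n in('scene','top'):
    d[n]=manip.camera(n);cv2.imwrite(f'pics/{n}0.png',d[n]['frame']);print(n,d[n]['mtx'],d[n]['origin'],d[n]['rotation'])
pickle.dump(d,open('c0.pkl','wb'))
E
```

```text
0.0 [ 0.22131826 -0.61050289  0.23042101] [-3.09256258e+00 -5.43315666e-01  5.67189866e-04] 0.08544473988162915
scene [[533.35311885   0.         324.72266817]
 [  0.         533.35311885 238.47486744]
 [  0.           0.           1.        ]] [0.87130642 0.55035417 0.59322577] [-0.72608883 -2.50811966  1.28892945]
top [[441.24783728   0.         316.84294981]
 [  0.         441.24783728 238.2218363 ]
 [  0.           0.           1.        ]] [ 0.37585343 -0.02137505  0.87467572] [-2.13329397  2.12434014 -0.17124748]
```

View pics/scene0.png

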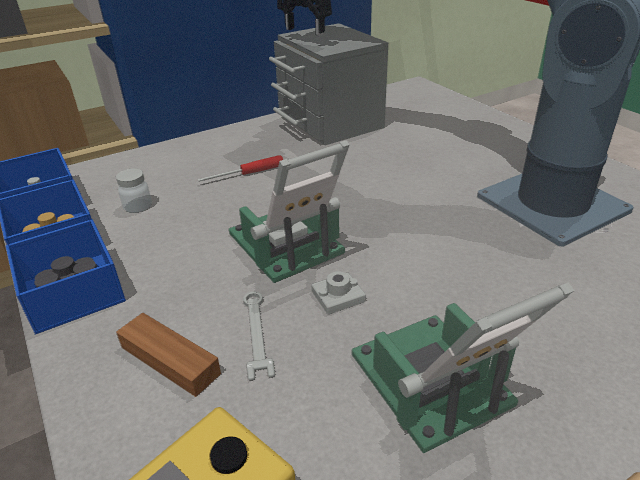

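View pics/top0.png

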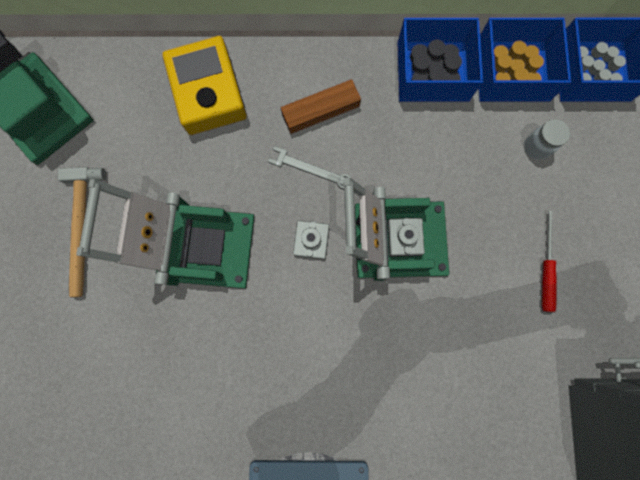

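The loaded jig is the one near the middle (top view: part at (408,235), bar about (350,180)–(352,258)). The left jig at (205,245) has a dark, empty nest. Next I'll measure.

```bash
cat > h.py <<'E'
import numpy as np,cv2
from scipy.spatial.transform import Rotation as R
def Rm(r):
    r=np.asarray(r); return r if r.shape==(3,3) else R.from_rotvec(r).as_matrix()
def ray(c,px): # origin, direction in world
    d=np.linalg.inv(c['mtx'])@[px[0],px[1],1.]
    return np.array(c['origin']),Rm(c['rotation'])@d
def onz(c,px,z):
    o,d=ray(c,px); return o+d*(z-o[2])/d[2]
def tri(r):
    A=[];b=[]
    for o,d in r:
        d=d/np.linalg.norm(d);P=np.eye(3)-np.outer(d,d);A.append(P);b.append(P@o)
    return np.linalg.lstsq(np.vstack(A),np.hstack(b),rcond=None)[0]
E
python3 - <<'E'
import pickle,cv2,numpy as np
from h import *
d=pickle.load(open('c0.pkl','rb'));t=d['top'];s=d['scene']
f=t['frame'];h=cv2.cvtColor(f,cv2.COLOR_BGR2HSV)
m=cv2.inRange(h,(55,80,30),(85,255,255));m[:,:330]=0;m[:,480:]=0;m[:150]=0;m[320:]=0
p=cv2.findNonZero(m);r=cv2.minAreaRect(p);print(r)
for c in cv2.boxPoints(r): print(c,onz(t,c,.014))
for px in((350,182),(352,258)): print('bar',onz(t,px,.230))
print('boss',onz(t,(408,235),.062))
print('tri', tri([ray(t,(350,182)),ray(s,(280,163))]),tri([ray(t,(352,258)),ray(s,(343,148))]))
cv2.imwrite('pics/z.png',cv2.resize(f[160:300,320:470],None,fx=4,fy=4,interpolation=cv2.INTER_CUBIC))
E
```

```text
((400.776611328125, 237.84130859375), (79.35625457763672, 91.07999420166016), 86.72950744628906)
[353.04715 200.82587] [ 0.59949977 -0.08553958  0.014     ]
[443.9788  195.62976] [ 0.61073025 -0.26801865  0.014     ]
[448.50607 274.85675] [ 0.45166822 -0.26988099  0.014     ]
[357.57443 280.05286] [ 0.44081268 -0.092931    0.014     ]
bar [ 0.57270974 -0.0650863   0.23      ]
bar [ 0.45684134 -0.06712846  0.23      ]
boss [ 0.52159885 -0.18393522  0.062     ]
tri [ 0.57340543 -0.06597932  0.23351312] [ 0.46076698 -0.06995459  0.22405415]
```

View pics/z.png

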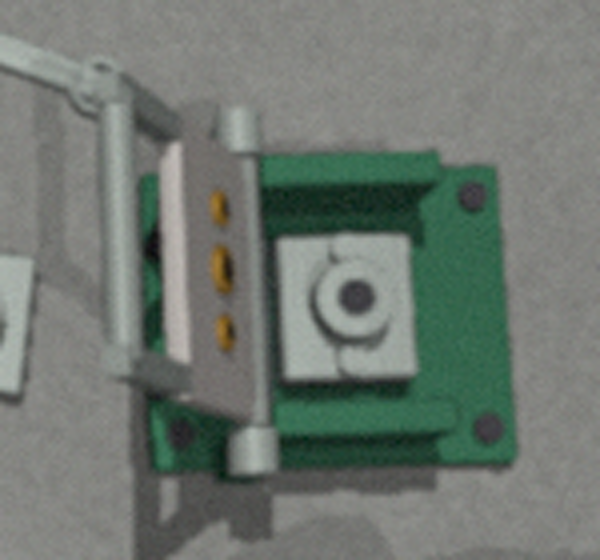

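```bash
python3 - <<'E'
import pickle
from h import *
d=pickle.load(open('c0.pkl','rb'));t=d['top']
c=[onz(t,p,.014)[:2] for p in((444.2,201.7),(449,275.5),(358,277.5),(355.5,203.7))]
for p in c: print(p)
for i,j in((1,0),(2,3),(0,3),(1,2)):
    v=c[j]-c[i];print(np.linalg.norm(v),np.degrees(np.arctan2(v[1],v[0])))
print('mid',np.mean(c,0))
a,b=[onz(t,p,.230)[:2] for p in((349,184),(350.8,250))];v=a-b
print('bar',a,b,(a+b)/2,np.linalg.norm(v),np.degrees(np.arctan2(v[1],v[0])))
from workcell import manip
s=manip.state();print(Rm(s['ee_rot']).round(3))
E
```

```text
[ 0.59819161 -0.26791446]
[ 0.45041996 -0.27078295]
[ 0.44578053 -0.093812  ]
[ 0.59358256 -0.09039966]
0.14779948729317074 1.1120666558378323
0.14784141381971427 1.3225657144198097
0.17757462529426127 91.48731209851951
0.17703175699227686 91.50170957458064
mid [ 0.52199366 -0.18072727]
bar [ 0.56956736 -0.0635498 ] [ 0.46871219 -0.06546102] [ 0.51913978 -0.06450541] 0.10087327422623117 1.0856340357902399
[[ 0.94   0.341 -0.001]
 [ 0.341 -0.94   0.001]
 [-0.    -0.002 -1.   ]]
```

Call:
step_arm([
  [0,0,33,-3.7],
  [0,0,33,-5],
  [0,0,34,-5],
  [15,27,0,-5],
  [15,27,0,0],
])

```text
t: 0.52
tool_pos: [0.2508, -0.5586, 0.3333]
ee_rot: [3.137, 0.02, 0.002]
ft_force: [1.3, 0.6, -1.4]
gripper_width: 0.0854
grasp_force: 0.0
```

Call:
step_arm([
  [15,28,0,0],
  [15,28,0,0],
  [15,28,0,0],
  [15,28,0,0],
  [15,28,0,0],
])

```text
t: 0.93
tool_pos: [0.3268, -0.4154, 0.331]
ee_rot: [-3.141, -0.034, 0.001]
ft_force: [0.8, -0.7, 0.5]
gripper_width: 0.0854
grasp_force: 0.0
```

Call:
step_arm([
  [15,28,0,0],
  [15,28,0,0],
  [15,28,0,0],
  [15,28,0,0],
  [15,28,0,0],
])

```text
t: 1.35
tool_pos: [0.4017, -0.2755, 0.3311]
ee_rot: [-3.141, -0.034, 0.001]
ft_force: [0.9, 1.0, -0.1]
gripper_width: 0.0853
grasp_force: 0.0
```

Call:
step_arm([
  [15,28,0,0],
  [15,28,0,0],
  [15,28,0,0],
  [15,28,0,0],
  [14,20,0,0],
])

```text
t: 1.77
tool_pos: [0.476, -0.1421, 0.3312]
ee_rot: [-3.141, -0.037, 0.0]
ft_force: [0.8, -0.0, -0.5]
gripper_width: 0.0858
grasp_force: 0.0
```

Call:
step_arm([
  [14,20,0,0],
  [14,20,0,0],
  [0,0,0,0],
  [0,0,0,0],
])

```text
t: 2.1
tool_pos: [0.5037, -0.1037, 0.3308]
ee_rot: [-3.141, -0.038, 0.001]
ft_force: [0.2, -1.2, -0.8]
gripper_width: 0.085
grasp_force: 0.0
```

```bash
python3 - <<'E'
from workcell import manip
from h import *
import pickle
s=manip.state();print(s['t'],s['tool_pos'],s['ee_rot'],s['ft_force'])
print(Rm(s['ee_rot']).round(3))
w=manip.camera('wrist');print(w['mtx'],w['hand_eye'])
pickle.dump((s,w),open('w1.pkl','wb'));cv2.imwrite('pics/w1.png',w['frame'])
E
```

```text
2.1 [ 0.50372572 -0.10370302  0.33082982] [-3.14081299e+00 -3.84104289e-02  1.42675988e-03] [ 0.15891729 -1.21444724 -0.78362701]
[[ 1.     0.024 -0.001]
 [ 0.024 -1.     0.001]
 [-0.001 -0.001 -1.   ]]
[[336.42488348   0.         317.70285889]
 [  0.         336.42488348 239.12330571]
 [  0.           0.           1.        ]] [[-7.11843604e-04 -9.54449430e-01 -2.98371879e-01  7.59293143e-02]
 [ 9.99999691e-01 -5.79908732e-04 -5.30712964e-04  1.05621129e-03]
 [ 3.33510228e-04 -2.98372165e-01  9.54449548e-01 -1.43420803e-01]
 [ 0.00000000e+00  0.00000000e+00  0.00000000e+00  1.00000000e+00]]
```

View pics/w1.png

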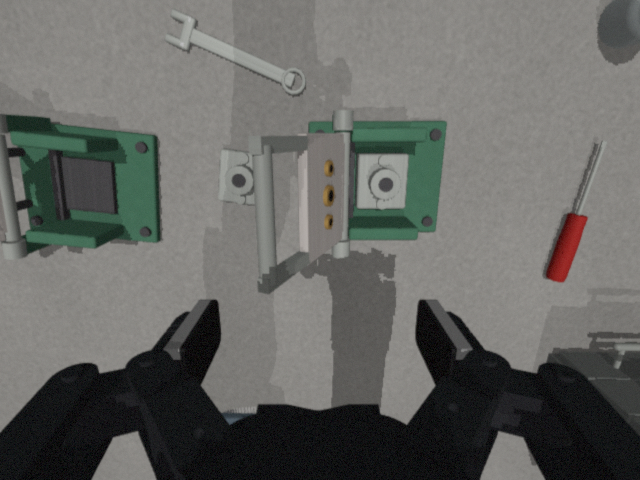

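The wrist view shows the bar from about (259,150) to (267,278), with the loaded nest behind the leaf at (387,182).

```bash
cat >> h.py <<'E'
def wcam(s,w):
    T=np.eye(4);T[:3,:3]=Rm(s['ee_rot']);T[:3,3]=s['tool_pos'];T=T@w['hand_eye']
    return dict(mtx=w['mtx'],origin=T[:3,3],rotation=T[:3,:3])
E
python3 - <<'E'
import pickle
from h import *
s,w=pickle.load(open('w1.pkl','rb'));c=wcam(s,w);d=pickle.load(open('c0.pkl','rb'));t=d['top']
a,b=[onz(c,p,.230)[:2] for p in((259,150),(267,278))];v=a-b
print('bar',a,b,(a+b)/2,np.degrees(np.arctan2(v[1],v[0])))
print('top y at bar', onz(t,(349.9,217),.23))
for p in((446,121),(436,233)): print(onz(c,p,.014))
print('boss',onz(c,(386,184),.062))
E
```

```text
bar [ 0.56782952 -0.06179954] [ 0.47011517 -0.06533091] [ 0.51897234 -0.06356523] 2.0697497294929725
top y at bar [ 0.51848851 -0.06451775  0.23      ]
[ 0.59925246 -0.26777797  0.014     ]
[ 0.44869731 -0.27429732  0.014     ]
boss [ 0.52307939 -0.18737635  0.062     ]
```

Call:
step_arm([
  [8,20,0,0],
  [7,20,0,0],
  [0,0,-25,0],
  [0,0,-25,0],
  [0,0,-25,0],
], fingers=60)

```text
t: 2.57
tool_pos: [0.5182, -0.0663, 0.2556]
ee_rot: [3.141, 0.031, 0.001]
ft_force: [-0.0, -0.2, -0.4]
gripper_width: 0.06
grasp_force: 0.0
```

Call:
step_arm([
  [0,0,-22,0],
  [0,0,-22,0],
  [0,0,0,0],
  [0,0,0,0],
])

```text
t: 2.9
tool_pos: [0.5174, -0.0662, 0.2118]
ee_rot: [3.141, 0.031, -0.004]
ft_force: [0.4, -0.2, -0.5]
gripper_width: 0.0599
grasp_force: 0.0
```

Call:
step_arm([
  [0,0,0,0],
  [0,0,0,0],
  [0,0,0,0],
  [0,0,0,0],
  [0,0,0,0],
], fingers=0, force=30)

```text
t: 3.32
tool_pos: [0.5192, -0.0647, 0.2133]
ee_rot: [-3.141, -0.034, -0.003]
ft_force: [0.8, 2.0, 3.5]
gripper_width: 0.0127
grasp_force: 29.3
```

```bash
python3 - <<'E'
from workcell import manip
from h import *
s=manip.state();print(s['t'],s['tool_pos'],s['ee_rot'],s['ft_force'],s['gripper_width'],s['grasp_force'])
w=manip.camera('wrist');cv2.imwrite('pics/w2.png',w['frame'])
E
```

```text
3.3167 [ 0.5191971  -0.06468985  0.21329145] [-3.14118926e+00 -3.42448001e-02 -2.74291058e-03] [0.79793608 1.97836318 3.45061569] 0.01267569222767916 29.307506382465363
```

View pics/w2.png

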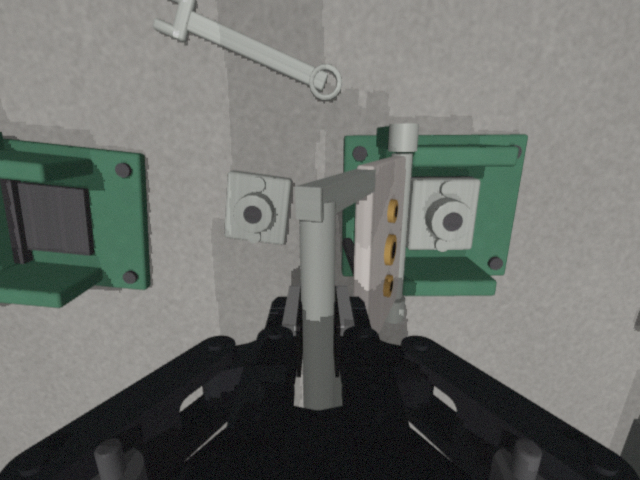

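The bar is pinched squarely between the fingers, and the tool is midway between the arms. Next I'll work out the arc.

```bash
python3 - <<'E'
import numpy as np
a=np.r_[np.arange(2,.35,-.1),np.arange(.3,-.01,-.05)]
p=np.c_[55-160*np.cos(a),85+160*np.sin(a)]
d=np.diff(p,axis=0)
for i,r in enumerate(d): print(a[i+1].round(2),(-.025*r[0]).round(1),r.round(1),'abs y',(p[i+1,0]-181-5.3).round(1),'tcp z',(p[i+1,1]-17.2).round(1))
E
```

```text
1.9 0.4 [-14.9   5.9] abs y -79.6 tcp z 219.2
1.8 0.4 [-15.4   4.4] abs y -94.9 tcp z 223.6
1.7 0.4 [-15.7   2.9] abs y -110.7 tcp z 226.5
1.6 0.4 [-15.9   1.3] abs y -126.6 tcp z 227.7
1.5 0.4 [-16.   -0.3] abs y -142.6 tcp z 227.4
1.4 0.4 [-15.9  -1.9] abs y -158.5 tcp z 225.5
1.3 0.4 [-15.6  -3.5] abs y -174.1 tcp z 222.0
1.2 0.4 [-15.2  -5. ] abs y -189.3 tcp z 216.9
1.1 0.4 [-14.6  -6.5] abs y -203.9 tcp z 210.4
1.0 0.3 [-13.9  -8. ] abs y -217.7 tcp z 202.4
0.9 0.3 [-13.   -9.3] abs y -230.8 tcp z 193.1
0.8 0.3 [-12.  -10.6] abs y -242.8 tcp z 182.6
0.7 0.3 [-10.9 -11.7] abs y -253.7 tcp z 170.9
0.6 0.2 [ -9.7 -12.7] abs y -263.4 tcp z 158.1
0.5 0.2 [ -8.4 -13.6] abs y -271.7 tcp z 144.5
0.4 0.2 [ -7.  -14.4] abs y -278.7 tcp z 130.1
0.3 0.1 [ -5.5 -15. ] abs y -284.2 tcp z 115.1
0.25 0.1 [-2.2 -7.7] abs y -286.3 tcp z 107.4
0.2 0.0 [-1.8 -7.8] abs y -288.1 tcp z 99.6
0.15 0.0 [-1.4 -7.9] abs y -289.5 tcp z 91.7
0.1 0.0 [-1.  -7.9] abs y -290.5 tcp z 83.8
0.05 0.0 [-0.6 -8. ] abs y -291.1 tcp z 75.8
0.0 0.0 [-0.2 -8. ] abs y -291.3 tcp z 67.8
```

Call:
step_arm([
  [0.4,-14.9,5.9,0],
  [0.4,-15.4,4.4,0],
  [0.4,-15.7,2.9,0],
  [0,0,0,0],
])

```text
t: 3.7
tool_pos: [0.5208, -0.1139, 0.2269]
ee_rot: [3.14, 0.028, 0.004]
ft_force: [0.1, 1.3, 8.0]
gripper_width: 0.0126
grasp_force: 31.3
```

Call:
step_arm([
  [0.4,-15.9,2.0,0],
  [0.4,-16,0.5,0],
  [0.4,-15.9,-1.9,0],
  [0,0,0,0],
])

```text
t: 4.03
tool_pos: [0.522, -0.1619, 0.2264]
ee_rot: [3.14, 0.028, 0.005]
ft_force: [2.3, -1.3, 5.4]
gripper_width: 0.0127
grasp_force: 30.5
```

Call:
step_arm([
  [0.4,-15.6,-3.5,0],
  [0.4,-15.2,-5,0],
  [0.4,-14.6,-6.5,0],
  [0,0,0,0],
])

```text
t: 4.37
tool_pos: [0.523, -0.2072, 0.2102]
ee_rot: [3.14, 0.029, 0.004]
ft_force: [4.6, -2.4, 1.6]
gripper_width: 0.0125
grasp_force: 30.2
```

Call:
step_arm([
  [0.7,-13.9,-8,0],
  [0.7,-13,-9.3,0],
  [0.7,-12,-10.6,0],
  [0,0,0,0],
])

```text
t: 4.7
tool_pos: [0.524, -0.2461, 0.1806]
ee_rot: [3.141, 0.029, -0.0]
ft_force: [2.2, -2.3, 0.0]
gripper_width: 0.0127
grasp_force: 30.1
```

Call:
step_arm([
  [0.6,-10.9,-11.7,0],
  [0.4,-9.7,-12.7,0],
  [0.3,-8.4,-13.6,0],
  [0,0,0,0],
])

```text
t: 5.03
tool_pos: [0.5248, -0.2743, 0.1416]
ee_rot: [-3.141, -0.03, 0.002]
ft_force: [0.9, -2.1, -1.3]
gripper_width: 0.013
grasp_force: 29.3
```

Call:
step_arm([
  [0.2,-7,-14.4,0],
  [0.1,-5.5,-15,0],
  [0,0,0,0],
  [0,0,0,0],
])

```text
t: 5.37
tool_pos: [0.5252, -0.2851, 0.1142]
ee_rot: [-3.141, -0.033, 0.003]
ft_force: [-1.3, -1.8, -2.2]
gripper_width: 0.0134
grasp_force: 29.2
```

Call:
step_arm([
  [0,-2.2,-7.7,0],
  [0,-1.8,-7.8,0],
  [0,-1.4,-7.9,0],
  [0,0,0,0],
])

```text
t: 5.7
tool_pos: [0.5253, -0.2897, 0.0907]
ee_rot: [-3.14, -0.034, 0.002]
ft_force: [-1.3, 1.1, -0.8]
gripper_width: 0.0129
grasp_force: 29.3
```

Call:
step_arm([
  [0,-0.5,-4,0],
  [0,-0.5,-4,0],
  [0,-0.3,-4,0],
  [0,-0.3,-4,0],
  [0,0,0,0],
])

```text
t: 6.12
tool_pos: [0.5254, -0.2907, 0.0754]
ee_rot: [-3.14, -0.035, 0.002]
ft_force: [-3.5, 4.0, -1.8]
gripper_width: 0.0128
grasp_force: 29.2
```

Call:
step_arm([
  [0,0,-2,0],
  [0,0,-2,0],
  [0,0,-1,0],
  [0,0,0,0],
])

```text
t: 6.45
tool_pos: [0.5256, -0.2908, 0.0736]
ee_rot: [-3.141, -0.034, 0.002]
ft_force: [-11.9, 7.9, 20.9]
gripper_width: 0.0127
grasp_force: 31.5
```

```bash
python3 - <<'E'
from workcell import manip
from h import *
import pickle
c=manip.camera('scene');pickle.dump(c,open('s3.pkl','wb'))
a=cv2.resize(c['frame'][120:300,210:380],None,fx=3.2,fy=3.2,interpolation=cv2.INTER_CUBIC)
cv2.imwrite('pics/s3.png',a)
E
```

```text
(no output)
```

View pics/s3.png

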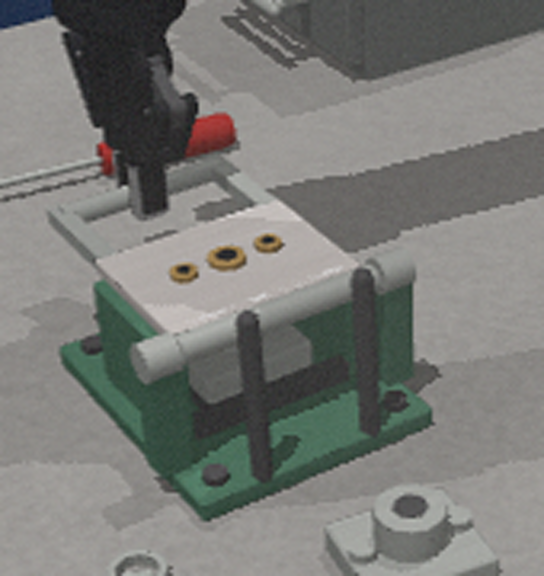

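```bash
python3 - <<'E'
import pickle
from h import *
c=pickle.load(open('s3.pkl','rb'))
# plate's upper free-edge corner: jig x ~ -52, bar at x=-105; height on vertical plane through jig y axis
o0=np.array([.522,-.181]);ux=np.array([-.025,1.])
def hit(px,jx):
    o,d=ray(c,px);n=ux;k=(n@o0+jx-n@o[:2])/(n@d[:2]);return o+k*d
for n,px,jx in(('bar near end',(55,213),-.105),('bar far end',(222,165),-.105),('hinge near end',(152,360),.055),('hinge far',(395,272),.055)):
    print(n,hit((210+px[0]/3.2,120+px[1]/3.2),jx))
E
```

```text
bar near end [ 0.58312638 -0.28447184  0.09171946]
bar far end [ 0.47216137 -0.28724597  0.08804645]
hinge near end [ 0.5985764  -0.12408559  0.08766713]
hinge far [ 0.44798409 -0.1278504   0.08635   ]
```

Call:
step_arm([
  [0,0,-1,0],
  [0,0,0,0],
])

```text
t: 6.67
tool_pos: [0.5258, -0.2908, 0.0734]
ee_rot: [-3.141, -0.035, 0.001]
ft_force: [-13.1, 9.7, 27.8]
gripper_width: 0.0132
grasp_force: 32.3
```

The bar is level with the hinge and the contact is stiff, so the leaf is home. I'll unload, then release.

Call:
step_arm([
  [0,0,2,0],
  [0,0,0,0],
])

```text
t: 6.83
tool_pos: [0.5258, -0.2908, 0.0736]
ee_rot: [-3.141, -0.035, 0.001]
ft_force: [-7.1, 6.3, 11.9]
gripper_width: 0.0124
grasp_force: 30.7
```

Call:
step_arm([
  [0,0,0,0],
  [0,0,0,0],
  [0,0,0,0],
  [0,0,0,0],
], fingers=40)

```text
t: 7.17
tool_pos: [0.5266, -0.2925, 0.0727]
ee_rot: [3.14, 0.033, 0.002]
ft_force: [0.3, -0.7, -0.5]
gripper_width: 0.0399
grasp_force: 0.0
```

Call:
step_arm([
  [0,0,15,0],
  [0,0,25,0],
  [0,0,30,0],
  [0,0,30,0],
  [0,0,30,0],
])

```text
t: 7.58
tool_pos: [0.5259, -0.292, 0.2038]
ee_rot: [3.141, 0.033, 0.001]
ft_force: [0.6, -0.7, 0.1]
gripper_width: 0.0401
grasp_force: 0.0
```

Call:
step_arm([
  [0,-20,20,0],
  [0,-20,20,0],
  [0,0,0,0],
  [0,0,0,0],
])

```text
t: 7.92
tool_pos: [0.5262, -0.3337, 0.2435]
ee_rot: [3.139, 0.029, 0.004]
ft_force: [1.1, 0.1, -0.9]
gripper_width: 0.0402
grasp_force: 0.0
```

```bash
python3 - <<'E'
from workcell import manip
from h import *
s=manip.state();print(s['t'],s['tool_pos'],s['ft_force'])
cv2.imwrite('pics/s4.png',manip.camera('scene')['frame'])
E
```

```text
7.9167 [ 0.52618559 -0.33366733  0.24350191] [ 1.05749219  0.09438471 -0.9183244 ]
```

View pics/s4.png

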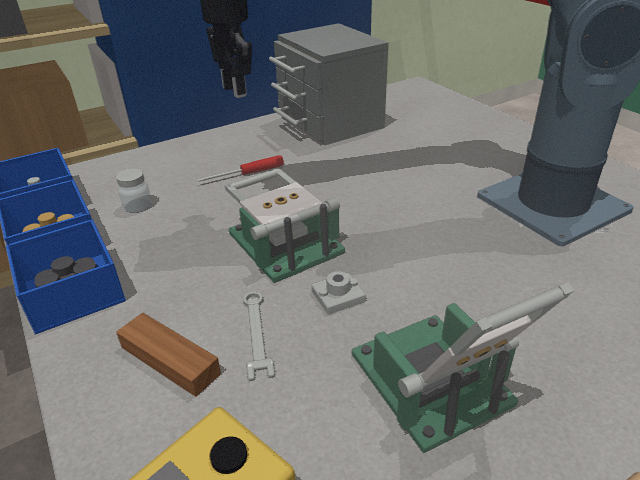

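The loaded jig's leaf lies shut, with its bar at about (258,180). The empty jig's leaf is still open and the gripper is clear.

```bash
python3 -c "
from workcell import manip
print(manip.close_job())"
```

```text
the job is handed in; nothing more can be done
None
```

The loaded jig's leaf was lowered gently onto its rest and let go, the empty jig's leaf was left open, and I handed the job in at about 8 s; no verdict was returned.

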